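# Seat a snap-in bearing cover with its seating tool

## Robot

A 7-joint arm with a two-finger parallel gripper is mounted at the origin on the work surface. World frame = base frame: x ahead of the robot, y to its left, z up, the work surface at z = 0. Lengths are in mm, angles in rad, forces in N, time in s.
With the tool pointing down it reaches from about 425 to 875 mm from the base axis. Payload 8.4 kg.
Tool frame: the origin (TCP) lies on the mounting face of the last link; the fingertips stand tcp_to_tips ahead of it and the grasp point (between the pads) lies 164 mm ahead of it (tcp_to_tips is the distance from the TCP to the fingertips, in mm); z points along the fingers, y is the line along which they close (so a half turn about z gives the same grasp; the last joint's range is limited). The gripper opens to 87 mm and grips with 3 to 60 N. Pads are 19 mm wide; open, the fingers measure 117 mm over their backs; the gripper's body (75 mm by 190 mm) begins 51 mm behind the grasp point.
Start: joints at [1.144, 0.333, 0.04, 1.465, -0.013, 1.343, -0.059], TCP at [209.253, -615.375, 404.746] pointing down, gripper open.
Joint ranges: [-2.58, 2.58], [-0.38, 2.09], [-1.3, 1.39], [0.25, 2.4], [-1.5, 4.64], [0.08, 2.09], [-2.65, 2.65]. Speed limits (rad/s): [2.22, 2.22, 2.79, 2.79, 3.14, 3.14, 3.14].

## Interface

Orientations are given as a unit quaternion [x, y, z, w].
In Python, from plant import * gives the robot as it stands. The module is installed in compiled form; this text tells all that it offers.
- The arm moves only by the shell command python3 -m pendant 'ROWS' [FORCE]. ROWS is rows parted by semicolons, their numbers by spaces, 1 to 5 of them, each of 7 numbers: the finger opening in mm, then dx, dy, dz in mm, then a rotation vector rx, ry, rz in rad; each row shifts and turns the commanded pose from where the row before left it, along the tool's axes as they then stand; what a row does not reach is not made up. A row lasts 1/10 s, in which the tool goes at most 50 mm and 0.15 rad, less where a joint would pass 70% of its speed; a pose out of reach is approached as far as the arm can. The fingers move at their own pace and stop on an object; FORCE is the grip in N (left out, the last holds). Time passes only in rows, so rows that do not move let the fingers close. It prints the time, the measured TCP pose, the force, the opening and the grip force at its end.
- observe(): the state, without advancing time (a new reading comes with each control period).
- grab_frame(name): name is "side" or "top"; returns a dict with "image" (420x560x3 uint8, blue, green, red), "vertical_fov" (degrees; the focal length in pixels is half the picture's height over the tangent of half this angle, whatever the lens; pixels are square), "cx", "cy" (the principal point, pixels), "xyz" and "orientation" of the camera in the world. Camera axes: x right, y up, looking along -z (the intrinsics and any distortion apply to the point x, -y, -z); pixel columns grow to the right and rows downward; lengths in mm; the calibration is good to about 2 mm. A picture is of the moment at which its call begins. There is no depth.
- finish_job(): hands the job in; it is judged then, once.
The state is a dict: "t": time; "qpos": joint angles; "qd": joint speeds; "tau": joint torques, N m; "position": TCP position; "tool_rot": TCP orientation; "contact_force": force on the tool from outside, world axes, zero at the start; "wrist_torque": the same for the moment, N m; "width": finger opening in mm; "gripper_force": force on a finger pad.
Only numpy, scipy, OpenCV 4.12 (cv2) and the standard library are available. Lean on these libraries where they do the work, as an engineer would, in place of code of your own. Each camera call takes 0.05 s, during which the arm holds its last target. There are 200 camera calls.

## Task

One of the two bearing covers in the cast housing still stands proud. Take the larger seating tool from the wooden block, set it squarely over that cover and press it slowly straight down, feeling for the click that tells that it is fully home, without forcing it; then put the tool back upright in the pocket it came from. Press only with the tool, keep the gripper off the covers, and leave the other cover, the other tool and the things on the bench as they are.

Things in the scene. Friction and masses are not known exactly. Their poses are not given: they have to be found in the camera images.
- cover: The proud bearing cover, loose, dark grey metal, round: flange 50 mm across, 3 mm thick, a tapered dome on it (29 mm across at its foot, 8.5 mm high), below it a snap-in nose 16.5 mm long. Origin: on its axis at the flange's underside; z up. Its nose sits upright and centred in one of the housing's two bores, the flange about 6 mm above the rim. Over 24 N from the tool, even briefly, damages it.
- cover_top (a point): Top of that cover's dome, 11.5 mm above its origin. Pressed slowly (10 to 20 mm/s or less), the cover resists more and more, up to a peak of 9 to 17 N some 2 to 3 mm above home; there it snaps down by itself and the force drops to nearly nothing (the click). Home, its flange lies flat on the rim, its origin 55 mm above the housing's, held by the latches; pushed further, the force comes back.
- other_cover: An equal cover in the other bore, already home (flange flat on the rim): leave it so. Origin as for cover.
- housing: Light grey cast housing, 85 mm (its x) by 210 mm (its y), 0.9 to 1.7 kg. Two round upright bosses, 68 mm across, with flat rims 55 mm above its underside; bores 43 mm across at y = +45 and -45 mm, three spring latches in each. Origin: centre of its underside; z up. It cannot slide sideways, turn or tip.
- pad_top (a point): Centre of the top of the foam pad (170 by 250 mm, 35 mm thick, fixed) under the housing; z up. The housing beds down into the foam as a cover is pressed, straight down and for the most part to stay: by 3 to 16 mm before the cover clicks, more or less from one housing to the next, so the height at which the cover comes home cannot be told beforehand.
- driver: The larger seating tool, loose, 0.2 to 0.33 kg, 113 mm tall, upright in a block pocket. Below, a black ring, 48 mm outside, 34 mm inside, 22 mm deep, that goes over a cover's dome and bears on its flange; a shoulder up to 38 mm; above, a round aluminium shank 26 mm thick from 38 to 113 mm, to grip 80 to 90 mm above the ring's face. Origin: centre of the ring's lower face; z up the shank.
- small_driver: The smaller seating tool of the set, same height and shank but a ring of 37 mm outside diameter, in the other pocket, 90 mm away. Not for this cover: leave it. Origin: centre of the ring's lower face.
- block: Fixed plywood block, 86 mm (its x) by 180 mm (its y), 30 mm high, with two equal round pockets 53 mm across and 15 mm deep, mouths chamfered by 2 mm, at y = +45 and -45 mm. Which pocket holds which tool changes. Fingers that close along the block's x are clear of the neighbour. Origin: centre of its underside; z up.
- grease_tin: Loose black grease tin, 85 mm across, 98 mm high, farther back on the bench: leave it. Origin: centre of its underside.
- wrench: Loose steel spanner, 190 mm long, lying between the housing and the block: leave it. Origin: centre of its underside.
Not all that is in view belongs to the job. Of the things shaped like the block, the plywood one is meant. What is shaped like the driver but purple is not meant.

How it is judged:
By the outcome, as a careful person would: the job done as asked, in the order asked, and still so for the second after the job is handed in, with the robot touching nothing.
It also fails if it takes over 61 s, if anything falls off the work surface, if the arm or the gripper's body presses on something with over 40 N, if the wrist force passes 120 N, or if a joint passes its speed limit or range.

## Working session

There is one attempt and no reset: what is moved stays moved. The work goes in short steps, Python scripts to look and compute and a shell command to move; the robot and the scene stay as the last step left them, time stands still between calls to the robot, and variables do not carry over. Pictures are saved under pics/ and viewed, at most 10 in all, crops included, and the job is handed in when it is done.

```bash
mkdir -p pics; python3 - <<'E'
from plant import *
import cv2, numpy as np
s=observe(); print({k:np.round(v,3) if not isinstance(v,dict) else v for k,v in s.items()})
for n in("side","top"):
    f=grab_frame(n); cv2.imwrite(f"pics/{n}0.png",f["image"])
    print(n,{k:v for k,v in f.items() if k!="image"})
try: print(tcp_to_tips)
except Exception as e: print(e)
E
```

```text
{'t': np.float64(0.0), 'qpos': array([ 1.144,  0.334,  0.04 ,  1.466, -0.013,  1.343, -0.058]), 'qd': array([-0.001,  0.   ,  0.001,  0.   ,  0.001, -0.001, -0.001]), 'tau': array([ 1.0000e-03, -6.5636e+01,  1.3360e+00, -4.0380e+01, -6.0000e-02,
        4.5000e-02,  0.0000e+00]), 'position': array([ 209.189, -615.238,  403.857]), 'tool_rot': array([ 0.987,  0.163, -0.   , -0.001]), 'contact_force': array([0.225, 0.158, 0.326]), 'wrist_torque': array([ 0.066,  0.007, -0.042]), 'gripper_force': np.float64(0.0), 'width': np.float64(87.158)}
side {'vertical_fov': 49.60306483007642, 'cx': 286.00381901342973, 'cy': 208.07248257639475, 'xyz': array([403.66244297, 701.57533182, 683.28542346]), 'orientation': array([-0.04930628,  0.42775155,  0.89820495, -0.08846116])}
top {'vertical_fov': 51.82794580748032, 'cx': 281.2804386905804, 'cy': 211.95887043831107, 'xyz': array([ 368.86641247,   -2.24918454, 1188.64593951]), 'orientation': array([-0.05451771,  0.05695353,  0.70901676, -0.70077054])}
182.2
```

View pics/top0.png

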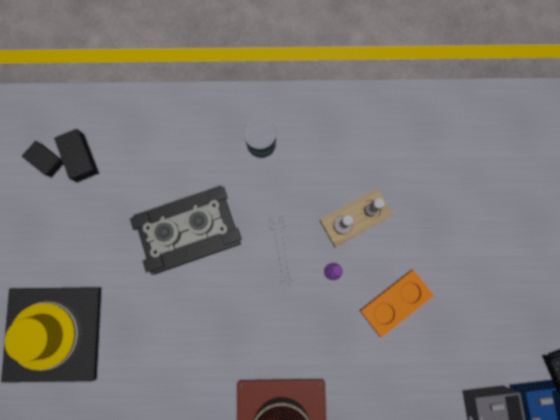

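View pics/side0.png

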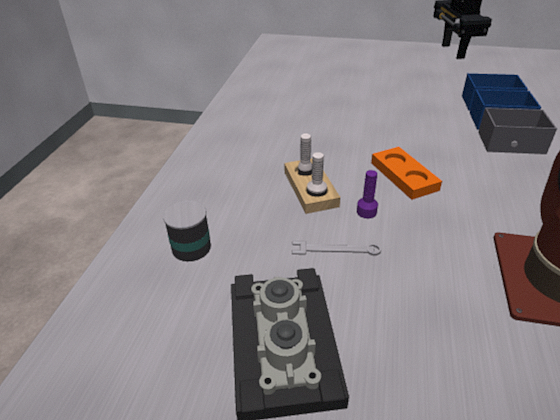

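The top view shows the housing at about (187,228), the plywood block at (357,218), an orange decoy block at (397,302) and the purple decoy tool at (333,271). The side view shows the tools at (306,150) and (317,170), and the covers at (279,290) and (286,333). Next I'll enlarge the two ambiguous pairs, tools and covers.

```bash
cat > h.py <<'E'
import numpy as np, cv2
from scipy.spatial.transform import Rotation as R
def cam(f):
    h=f["image"].shape[0]; F=h/2/np.tan(np.radians(f["vertical_fov"])/2)
    return F,f["cx"],f["cy"],np.array(f["xyz"]),R.from_quat(f["orientation"])
def proj(f,p):
    F,cx,cy,c,r=cam(f); q=r.inv().apply(np.array(p,float)-c); return np.array([cx+F*q[0]/-q[2],cy-F*q[1]/-q[2]])
def ray(f,uv):
    F,cx,cy,c,r=cam(f); d=r.apply([(uv[0]-cx)/F,-(uv[1]-cy)/F,-1]); return c,d/np.linalg.norm(d)
def onz(f,uv,z):
    c,d=ray(f,uv); return c+d*(z-c[2])/d[2]
def tri(f1,a,f2,b):
    c1,d1=ray(f1,a);c2,d2=ray(f2,b)
    t=np.linalg.lstsq(np.c_[d1,-d2],c2-c1,rcond=None)[0]
    p,q=c1+t[0]*d1,c2+t[1]*d2; return (p+q)/2,np.linalg.norm(p-q)
E
python3 - <<'E'
import cv2,numpy as np
s=cv2.imread("pics/side0.png");t=cv2.imread("pics/top0.png")
def c(i,x,y,w,h): return cv2.resize(i[y:y+h,x:x+w],(400,300),interpolation=cv2.INTER_CUBIC)
a=np.vstack([np.hstack([c(s,270,125,100,75+15)[:300],c(s,235,265,120,90)]),np.hstack([c(t,313,180,88,66),c(t,135,190,100,75)])])
cv2.imwrite("pics/c1.png",a)
E
```

```text
(no output)
```

View pics/c1.png

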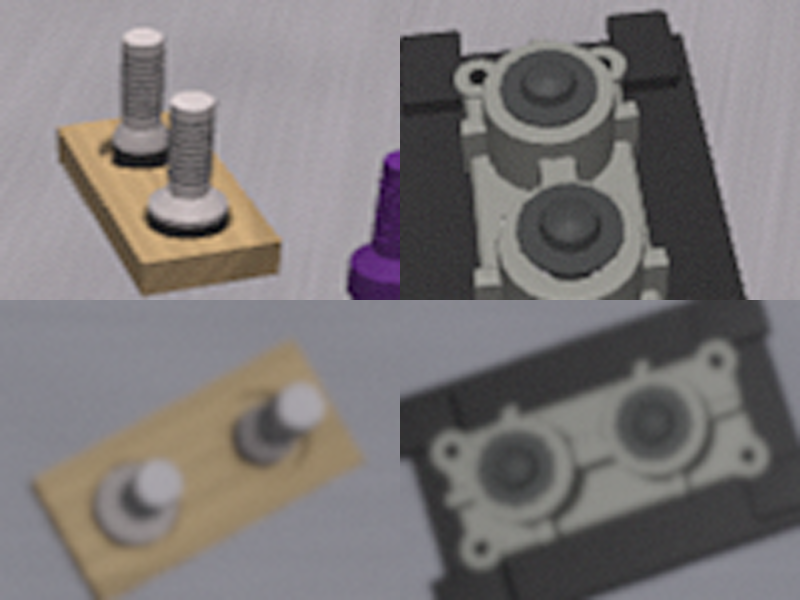

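The two tools stand in the block, far (306,150) and near (317,170) in the side view. The near one, top-view (347,222), clearly has the wider ring, so it is the driver. Next I'll measure the block, shank and cover flanges.

```bash
cat > m.py <<'E'
from plant import *
from h import *
fs,ft=grab_frame("side"),grab_frame("top")
def up(f,x,y,w,h,k=8): return cv2.resize(f["image"][y:y+h,x:x+w],None,fx=k,fy=k,interpolation=cv2.INTER_CUBIC)
def blob(f,x,y,w,h,seed,dark,thr=None,k=8):
    g=cv2.cvtColor(up(f,x,y,w,h,k),cv2.COLOR_BGR2GRAY)
    if thr is None: thr,_=cv2.threshold(g,0,255,cv2.THRESH_OTSU)
    m=((g<thr) if dark else (g>thr)).astype(np.uint8)
    cs,_=cv2.findContours(m,cv2.RETR_EXTERNAL,cv2.CHAIN_APPROX_NONE)
    sp=((seed[0]-x)*k,(seed[1]-y)*k)
    c=max(cs,key=lambda c:(cv2.pointPolygonTest(c,sp,False)>=0,cv2.contourArea(c)))
    e=cv2.fitEllipse(cv2.convexHull(c)); off=lambda p:np.array([x+(p[0]+.5)/k-.5,y+(p[1]+.5)/k-.5])
    return off(e[0]),np.array(e[1])/k,thr
E
python3 - <<'E'
from m import *
P={}
for n,sb,tb in(("far",(258,272,44,36,(279,291)),(183,205,32,32,(199,220))),("near",(264,314,44,40,(286,333)),(148,216,32,32,(164,232)))):
    a,sa,t1=blob(fs,*sb,True); b,sb_,t2=blob(ft,*tb,True)
    p,g=tri(fs,a,ft,b); P[n]=p; print(n,a,sa,b,sb_,"p",p.round(1),"gap",g.round(1), "onz93",onz(fs,a,93).round(1),onz(ft,b,93).round(1))
d=P["far"]-P["near"]; print("sep",np.linalg.norm(d[:2]),d)
# block
hsv=cv2.cvtColor(ft["image"],cv2.COLOR_BGR2HSV)
x,y,w,h=313,180,88,72
u=cv2.cvtColor(up(ft,x,y,w,h),cv2.COLOR_BGR2HSV)
m=((u[...,0]>10)&(u[...,0]<28)&(u[...,1]>65)).astype(np.uint8)
c=max(cv2.findContours(m,cv2.RETR_EXTERNAL,cv2.CHAIN_APPROX_NONE)[0],key=cv2.contourArea)
bx=cv2.boxPoints(cv2.minAreaRect(c))/8+[x-.44,y-.44]
W=np.array([onz(ft,q,30) for q in bx]); print("block",bx.round(1).tolist(),W.round(1).tolist(),"c",W.mean(0),[np.linalg.norm(W[i]-W[i-1]).round(1) for i in range(4)])
# shank tops: bright
for n,tb in(("big",(338,208,18,22,(348,220))),("small",(366,195,20,22,(378,205)))):
    b,s,_=blob(ft,*tb,False); print(n,b,s,onz(ft,b,128).round(1),"side proj",proj(fs,onz(ft,b,128)))
cv2.imwrite("pics/x.png",m*255)
E
```

```text
far [279.05458832 291.22219276] [23.7000351  29.62980652] [197.8287096  220.27574539] [18.07127571 18.40808105] p [524.7 207.1  90.6] gap 0.5 onz93 [524.5 209.   93. ] [524.1 206.6  93. ]
near [285.62524414 333.95035934] [29.27141571 32.62033463] [163.48414326 231.65608215] [18.03589821 18.78785515] p [495.7 292.6  96.2] gap 0.5 onz93 [496.4 290.4  93. ] [495.9 293.5  93. ]
sep 90.33196138021921 [ 29.00402788 -85.54898955  -5.58818391]
block [[319.9, 219.8], [377.2, 188.4], [391.7, 214.8], [334.4, 246.2]] [[530.5, -111.7, 30.0], [615.6, -271.0, 30.0], [541.9, -306.9, 30.0], [458.6, -148.7, 30.0]] c [ 536.64612043 -209.55503823   30.        ] [np.float64(80.9), np.float64(180.6), np.float64(81.9), np.float64(178.8)]Traceback (most recent call last):
  File "<stdin>", line 17, in <module>
  File "m.py", line 12, in blob
    e=cv2.fitEllipse(cv2.convexHull(c)); off=lambda p:np.array([x+(p[0]+.5)/k-.5,y+(p[1]+.5)/k-.5])
cv2.error: OpenCV(4.12.0) /io/opencv/modules/imgproc/src/shapedescr.cpp:361: error: (-201:Incorrect size of input array) There should be at least 5 points to fit the ellipse in function 'fitEllipseNoDirect'
```

```bash
python3 - <<'E'
from m import *
for n,xy in(("big",(515.6,-169.8)),("small",(557.6,-249.3))):
    q=proj(ft,(*xy,128)); qs=proj(fs,(*xy,128)); print(n,"expected",q.round(1),qs.round(1))
    for t in(150,165,180):
      try:
        b,s,_=blob(ft,int(q[0])-12,int(q[1])-12,24,24,q,False,t); c,s2,_=blob(fs,int(qs[0])-10,int(qs[1])-12,20,16,qs,False,t)
        p,g=tri(ft,b,fs,c); print(t,b.round(1),s.round(1),onz(ft,b,128).round(1),c.round(1),s2.round(1),"tri",p.round(1),g.round(1))
      except Exception as e: print(t,'err')
s=observe(); p=s["position"]; r=R.from_quat(s["tool_rot"]); print(r.as_matrix().round(3))
d=np.array([.884,.467,0])
ty=r.as_matrix()[:,1]; a=np.arctan2(d[1],d[0])-np.arctan2(ty[1],ty[0]); a=(a+np.pi/2)%np.pi-np.pi/2; print("world yaw to make tool y || block x",a,"tool rz",-a)
E
```

```text
big expected [347.1 220. ] [318.1 154.9]
150 [348.  219.3] [9.2 9.6] [ 517.3 -172.1  128. ] [319.2 154. ] [16.7 97.9] tri [ 515.3 -171.8  129.7] 3.5
165 [346.5 219.1] [4.1 5.8] [ 517.7 -168.5  128. ] [317.4 154.7] [ 6.7 11.9] tri [ 517.2 -168.2  129.6] 0.6
180 err
small expected [378.3 202.9] [305.7 135.8]
150 err
165 [379.8 202.1] [4.9 5.4] [ 559.6 -252.9  128. ] [305.1 135.4] [ 6.4 10.7] tri [ 559.8 -253.3  126.6] 0.2
180 err
[[ 0.947  0.322 -0.   ]
 [ 0.322 -0.947  0.001]
 [-0.    -0.001 -1.   ]]
world yaw to make tool y || block x -1.4125454982124186 tool rz 1.4125454982124186
```

The near cover, side (286,333), is proud. Its flange measures 96.2 mm high against 90.6 mm for the other, and the two are 90.3 mm apart, matching the 90 mm bore spacing. The driver shank top is at about (517,-170,129), expected height 128. Now I'll move above it.

```bash
A='87 29 -21.5 0 0 0 0;87 29 -21.5 0 0 0 0;87 29 -21.5 0 0 0 0;87 29 -21.5 0 0 0 0;87 29 -21.5 0 0 0 0'
python3 -m pendant '87 29 -21.5 0 0 0 0;87 29 -21.5 0 0 0 0;87 29 -21.5 0 0 0 0;87 29 -21.5 0 0 0 0;87 29 -21.5 0 0 0 0'
python3 -m pendant '87 29 -21.5 0 0 0 0;87 29 -21.5 0 0 0 0;87 29 -21.5 0 0 0 0;87 29 -21.5 0 0 0 0;87 29 -21.5 0 0 0 0'
python3 -m pendant '87 29 -21.5 0 0 0 0;87 29 -21.5 0 0 0 0;87 29 -21.5 0 0 0 0;87 29 -21.5 0 0 0 0;87 29 -21.5 0 0 0 0'
python3 -m pendant '87 0 0 0 0 0 -.14;87 0 0 0 0 0 -.14;87 0 0 0 0 0 -.14;87 0 0 0 0 0 -.14;87 0 0 0 0 0 -.14'
python3 -m pendant '87 0 0 0 0 0 -.14;87 0 0 0 0 0 -.14;87 0 0 0 0 0 -.14;87 0 0 0 0 0 -.14;87 0 0 0 0 0 -.14'
python3 -m pendant '87 0 0 0 0 0 -.14;87 0 0 0 0 0 -.14;87 0 0 0 0 0 -.05;87 0 0 0 0 0 0'
cat > d.py <<'E'
import sys
from plant import *
from h import *
def delta(target,d=None):
    s=observe(); r=R.from_quat(s["tool_rot"]); M=r.as_matrix()
    print("t",round(float(s["t"]),2),"pos",s["position"].round(1),"q7",round(float(s["qpos"][6]),2),"y axis",M[:,1].round(3),"z axis",M[:,2].round(4),"tool delta",(M.T@(np.array(target)-s["position"])).round(1))
if __name__=="__main__": delta([float(v) for v in sys.argv[1:4]])
E
python3 d.py 517 -170.5 264
```

```text
t: 0.8
position: [312.6, -465.6, 404.8]
tool_rot: [0.987, 0.163, 0.0, 0.0]
contact_force: [0.4, -0.3, 0.1]
width: 86.9
gripper_force: 0.0
t: 1.3
position: [415.2, -317.1, 404.9]
tool_rot: [0.987, 0.163, 0.0, 0.0]
contact_force: [0.2, -0.6, -0.4]
width: 86.4
gripper_force: 0.0
t: 1.8
position: [517.8, -168.7, 404.9]
tool_rot: [0.987, 0.163, 0.0, 0.0]
contact_force: [0.1, -0.9, -0.3]
width: 87.0
gripper_force: 0.0
t: 2.3
position: [517.2, -170.0, 404.7]
tool_rot: [0.869, 0.494, -0.0, -0.0]
contact_force: [0.4, -0.2, -0.2]
width: 87.2
gripper_force: 0.0
t: 2.8
position: [517.2, -170.0, 404.8]
tool_rot: [0.647, 0.762, -0.0, -0.0]
contact_force: [0.4, -0.0, 0.6]
width: 87.1
gripper_force: 0.0
t: 3.2
position: [517.2, -170.1, 404.8]
tool_rot: [0.516, 0.857, 0.0, -0.0]
contact_force: [-0.1, -0.7, -0.0]
width: 86.7
gripper_force: 0.0
t 3.2 pos [ 517.2 -170.1  404.8] q7 0.66 y axis [ 0.883  0.468 -0.   ] z axis [-1.e-04  0.e+00 -1.e+00] tool delta [ -0.3  -0.4 140.8]
```

```bash
python3 -m pendant '87 0 0 30 0 0 0;87 0 0 30 0 0 0;87 0 0 30 0 0 0;87 0 0 30 0 0 0;87 0 0 20.8 0 0 0'
python3 -m pendant '20 0 0 0 0 0 0;20 0 0 0 0 0 0;20 0 0 0 0 0 0;20 0 0 0 0 0 0;20 0 0 0 0 0 0' 10
python3 -m pendant '20 0 0 0 0 0 0;20 0 0 0 0 0 0;20 0 0 0 0 0 0;20 0 0 0 0 0 0;20 0 0 0 0 0 0' 50
python3 - <<'E'
from m import *
cv2.imwrite("pics/g1.png",np.hstack([up(fs,260,90,100,150,4),up(ft,300,160,100,150,4)]))
E
```

```text
t: 3.7
position: [516.7, -169.9, 262.0]
tool_rot: [0.517, 0.856, -0.0, -0.001]
contact_force: [-0.3, -0.1, 0.1]
width: 86.8
gripper_force: 0.0
t: 4.2
position: [517.6, -170.1, 265.0]
tool_rot: [0.516, 0.857, 0.0, 0.001]
contact_force: [-0.7, 0.5, 0.5]
width: 55.1
gripper_force: 0.0
t: 4.7
position: [517.2, -170.0, 263.8]
tool_rot: [0.516, 0.857, -0.0, -0.0]
contact_force: [-0.4, -0.5, -0.4]
width: 25.0
gripper_force: 50.0
```

View pics/g1.png

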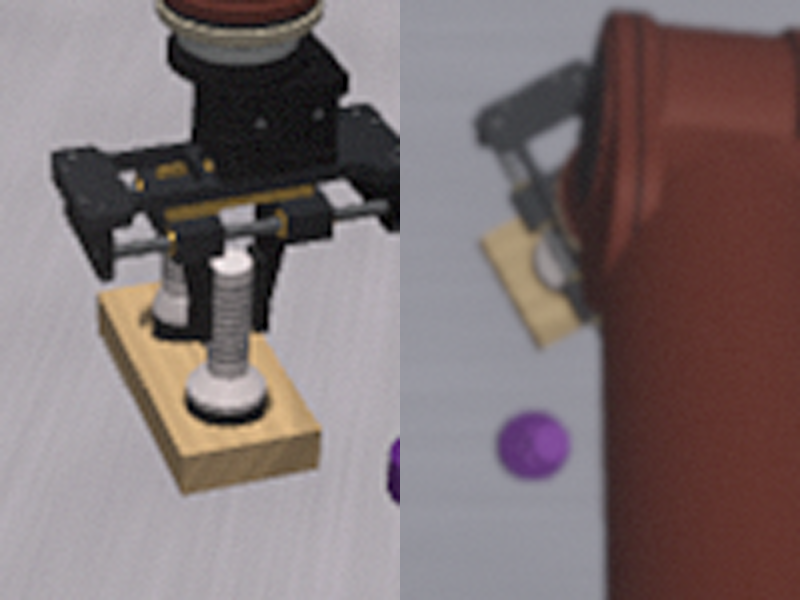

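```bash
python3 -m pendant '20 0 0 -5 0 0 0;20 0 0 -15 0 0 0;20 0 0 -25 0 0 0;20 0 0 -30 0 0 0;20 0 0 -30 0 0 0'
python3 -m pendant '20 0 0 -25 0 0 0;20 0 0 -10 0 0 0;20 0 0 0 0 0 0;20 0 0 0 0 0 0'
python3 - <<'E'
from m import *
print(np.round(observe()["position"],2),observe()["wrist_torque"])
cv2.imwrite("pics/g2.png",up(fs,260,40,120,150,4))
E
python3 d.py 495.6 292.6 404
```

```text
t: 5.3
position: [517.1, -169.7, 371.1]
tool_rot: [0.516, 0.857, 0.0, 0.0]
contact_force: [0.3, -0.3, -2.3]
width: 25.3
gripper_force: 50.0
t: 5.7
position: [517.0, -169.9, 403.1]
tool_rot: [0.516, 0.857, -0.0, -0.001]
contact_force: [0.0, 0.2, -2.2]
width: 25.4
gripper_force: 50.0
[ 516.89 -169.99  402.43] [-0.03190829 -0.1288241   0.00311675]
t 5.8 pos [ 516.9 -170.   402.4] q7 0.66 y axis [ 0.884  0.468 -0.002] z axis [-2.3e-03  9.0e-04 -1.0e+00] tool delta [418.8 197.7  -1.1]
```

View pics/g2.png

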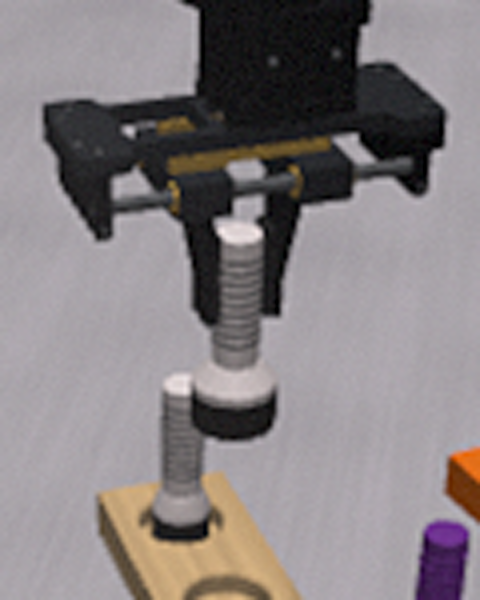

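```bash
python3 -m pendant '20 20 9.4 0 0 0 0;20 34 16.1 0 0 0 0;20 34 16.1 0 0 0 0;20 34 16.1 0 0 0 0;20 34 16.1 0 0 0 0'
python3 -m pendant '20 34 16.1 0 0 0 0;20 34 16.1 0 0 0 0;20 34 16.1 0 0 0 0;20 34 16.1 0 0 0 0;20 34 16.1 0 0 0 0'
python3 -m pendant '20 34 16.1 0 0 0 0;20 25 11.9 0 0 0 0;20 14 6.6 0 0 0 0;20 0 0 0 0 0 0;20 0 0 0 0 0 0'
python3 d.py 495.6 292.6 404
python3 - <<'E'
from m import *
a=up(fs,200,160,200,200,3); b=up(ft,100,170,100,100,2)
cv2.imwrite("pics/g3.png",np.hstack([a,cv2.copyMakeBorder(b,0,400,0,0,0)])); cv2.imwrite("pics/side3.png",fs["image"])
for z in (151,264): print(proj(fs,(495.6,292.6,z)).round(1))
E
```

```text
t: 6.3
position: [509.0, 3.8, 402.8]
tool_rot: [0.516, 0.857, -0.0, -0.001]
contact_force: [-0.1, 0.3, -2.4]
width: 25.4
gripper_force: 50.0
t: 6.8
position: [500.6, 191.5, 402.9]
tool_rot: [0.516, 0.857, -0.001, -0.001]
contact_force: [0.2, 0.5, -3.7]
width: 25.1
gripper_force: 50.0
t: 7.3
position: [497.5, 270.6, 403.0]
tool_rot: [0.516, 0.857, -0.001, -0.001]
contact_force: [0.2, 0.4, -2.3]
width: 25.3
gripper_force: 50.0
t 7.3 pos [497.5 270.6 403. ] q7 -0.24 y axis [ 0.883  0.468 -0.002] z axis [-1.7e-03 -7.0e-04 -1.0e+00] tool delta [20.3  8.6 -1. ]
[285.4 311.3]
[284.2 256. ]
```

View pics/g3.png

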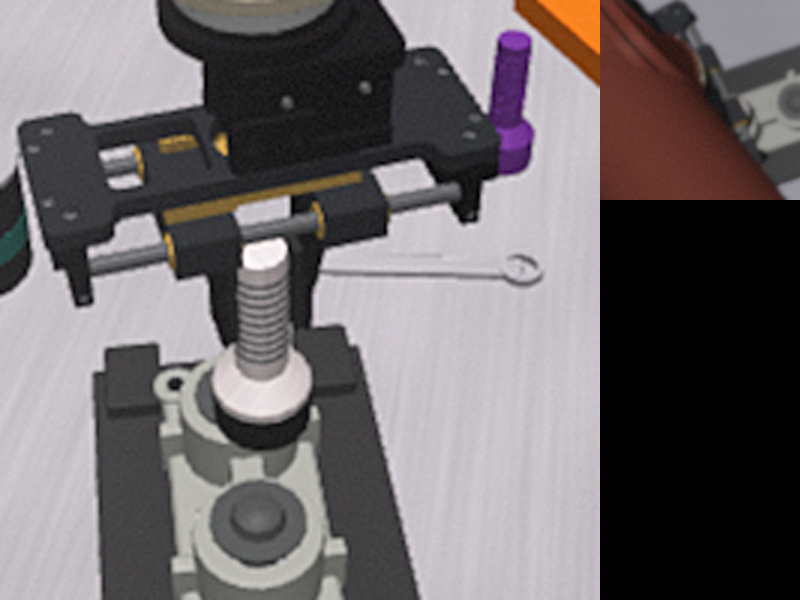

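The driver is held upright, with ring bottom arc at side (288,309), and the proud cover is clear at (286,333). I'll measure ring centre against cover centre in this one view.

```bash
cat > arc.py <<'E'
from m import *
from scipy.optimize import least_squares
def arc(f,x,y,w,h,thr,z,rad,frac,seed,dark=True,k=8):
    g=cv2.cvtColor(up(f,x,y,w,h,k),cv2.COLOR_BGR2GRAY)
    m=(g<thr).astype(np.uint8)
    n,l,st,ce=cv2.connectedComponentsWithStats(m); i=l[int((seed[1]-y)*k),int((seed[0]-x)*k)]
    m=(l==i)&(m>0); cols=np.where(m.any(0))[0]; lo,hi=cols[0],cols[-1]
    mid=(lo+hi)/2; half=(hi-lo)/2*frac
    c=[j for j in cols if abs(j-mid)<half]
    pts=[(x+(j+.5)/k-.5,y+(np.where(m[:,j])[0][-1]+1)/k-.5) for j in c]
    W=np.array([onz(f,p,z)[:2] for p in pts])
    fit=lambda r0:least_squares(lambda q:np.hypot(*(W-q[:2]).T)-r0,W.mean(0)+[0,-rad],loss="soft_l1")
    s=fit(rad); free=least_squares(lambda q:np.hypot(*(W-q[:2]).T)-q[2],[*s.x,rad])
    print("thr",thr,"cols",x+lo/k,x+hi/k,"bottom",max(p[1] for p in pts),"centre",s.x.round(2),"rms",np.sqrt(np.mean(s.fun**2)).round(2),"freeR",free.x.round(1)); return s.x
E
python3 - <<'E'
from arc import *
g=cv2.cvtColor(fs["image"],cv2.COLOR_BGR2GRAY)
print(g[296:314,287]); print(g[318:356,286]); print(g[300,265:312])
zr=observe()["position"][2]-249
for t in(40,45,55): arc(fs,262,280,50,40,t,154.5,24,.8,(287,303))
for t in(85,95,105): arc(fs,262,315,46,40,t,96,25,.8,(286,340))
E
```

```text
[233 225 174 137  95  19  32  24  37  32  31  33  21  57  94 103 124 149]
[190 157 100  89  94  90  87  83  88  91  92  94  98 104 115 114 111 109
 106  86  62  64  72  89  96  95  96  96  93  69  66 142 191 185 188 185
 195 180]
[184 184 190 174 124  85  63  33  20  30  32  29  31  30  26  20  31  38
  51  82  94  91  95  82  63  64  50  32  20  22  27  29  36  34  27  28
  21  88 129 123 115  84  61  65  66  68  68]
thr 40 cols 271.5 305.375 bottom 308.625 centre [498.67 266.4 ] rms 0.39 freeR [498.  268.6  22. ]
thr 45 cols 271.375 311.875 bottom 308.75 centre [498.07 266.42] rms 1.75 freeR [499.7 263.2  27.1]
thr 55 cols 271.0 311.875 bottom 309.0 centre [497.92 266.77] rms 1.64 freeR [499.3 263.8  26.8]
thr 85 cols 276.25 295.75 bottom 340.875 centre [498.24 278.91] rms 0.87 freeR [496.3 290.   14.5]
thr 95 cols 270.375 301.5 bottom 348.5 centre [495.83 291.83] rms 1.0 freeR [494.8 297.9  19.6]
thr 105 cols 270.25 301.75 bottom 348.625 centre [495.83 292.07] rms 0.95 freeR [494.8 297.8  19.9]
```

```bash
python3 - <<'E'
from arc import *
th=np.linspace(0,2*np.pi,400)
def ext(c,z,r): 
    q=np.array([proj(fs,(c[0]+r*np.cos(a),c[1]+r*np.sin(a),z)) for a in th]); return q.min(0).round(2),q.max(0).round(2)
print("flange top/bot",ext((495.6,292.6),99,25),ext((495.6,292.6),96,25),"dome top",proj(fs,(495.6,292.6,107.5)), "rim",ext((495.6,292.6),90,34))
g=cv2.cvtColor(fs["image"],cv2.COLOR_BGR2GRAY).astype(int)
for c in (280,286,292): print(c,g[310:366,c])
for r in (326,333,340): print(r,g[r,262:312])
print("ring bottom",ext((497.4,270.9),154.5,24), "ring top",ext((497.4,270.9),176.5,24),"shank top",ext((497.4,270.9),267.5,13))
for r in(245,255,262,270): print(r,g[r,270:305])
E
```

```text
flange top/bot (array([269.44, 319.44]), array([302.22, 347.08])) (array([269.51, 320.63]), array([302.2 , 348.26])) dome top [285.75017219 329.47945024] rim (array([263.79, 318.33]), array([308.03, 355.9 ]))
280 [110 103 127 174 186 184 185 186 184 185 159 100  90  93  96  88  87  86
  89  90  93  93  94  97  96  78  62  63  67  78  97  96  95  96  97  90
  62  97 170 188 184 188 186 191 197 169  96  99 104 105 104 105 103 104
 104 103]
286 [ 97 116 159 189 185 186 189 191 192 158  97  91  94  93  89  83  88  89
  93  96  98 106 113 116 112 109 104  84  69  62  68  88  96  95  96  95
  93  68  66 146 189 184 184 188 195 182 133  95 102 104 106 101 104 114
 146 153]
292 [104  99  99  98  99  97  99  92 101 145 158 110  88  94  94  95  89  88
  83  89  90  90  91  93  80  65  59  62  77  92  98  94  98  94  94  78
  79 132 174 189 184 185 188 194 184 139  96 103 103 105 103 103 101 104
 123 140]
326 [187 183 184 184 184 185 181 181 185 160 105  85  93  91  92  96  96  93
  87  84  86  89  90  88  88  88  89  84  88  84  89  95  96  93  94  89
  85 112 164 189 180 182 181 189 180 127  
[... 501 characters left out ...]
op (array([270.43, 275.87]), array([303.42, 301.16])) shank top (array([276.34, 235.94]), array([295.9, 249.4]))
245 [ 41  41  40  43  41  37  41  43  36  21 162 247 250 244 239 238 236 239
 239 241 241 241 240 227 170  88  24  32  39  37  29  38  30  32  32]
255 [ 18  23  34  37  39  39  41  39  57 118 142 120 109 107  93  90  88  90
  97 108 122 133 131 102  96  82  39  37  40  38  35  31  26  25 146]
262 [  6  24  36  33  36  39  34  38  34  79 118 143 151 139 139 129 128 121
 129 148 149 131 105  97 107  83  31  32  36  41  35  31  17 118 189]
270 [205 187 120  10  32  34  35  39  31  97 127 113 100  92  98 112 119 111
  88  87  87 108 124 116  85 117 153 108  55  66  66  67  65  64  64]
```

```bash
python3 - <<'E'
from arc import *
g=cv2.cvtColor(fs["image"],cv2.COLOR_BGR2GRAY).astype(int)
for r in range(234,250,2): print(r,g[r,272:304])
for z in(265,250,200,193): 
    c=np.array([497.4,270.9,z]); v=c-np.array(fs["xyz"]); n=np.cross(v,[0,0,1]); n/=np.linalg.norm(n)
    print(z,proj(fs,c).round(1),proj(fs,c+13*n).round(1),proj(fs,c-13*n).round(1))
for r in range(272,312,2): print(r,g[r,264:312])
E
```

```text
234 [ 57  54  58  56  60  52  67 134 175 145 117 117 108 104 111 113 111 115
 120 123 124 113 109 102 100  96  94  93  89  86  84  79]
236 [ 56  57  57  56  58  56  52  63 103 128 121 120 112 105 100  96  96  93
  86  82  82  75  74  71  71  63  63  57  51  56  53  41]
238 [ 55  55  48  49  50  44  41  36  67  90  82  78  71  60  53  47  39  75
 100 120 166 150  58  37  53  56  43  29  23  24  30  25]
240 [ 38  45  35  42  44  41  37  34  59  93 152 188 193 208 208 238 252 251
 249 242 242 250 210  68  39  55  60  49  31  29  28  32]
242 [ 41  42  38  47  39  45  32  21 142 242 247 240 240 242 241 239 236 235
 237 239 238 243 246 174  21  53  60  58  43  31  32  23]
244 [ 42  37  36  41  39  41  39  21 161 246 248 240 236 236 238 240 241 239
 236 237 242 246 218 108  21  35  33  38  33  30  29  29]
246 [ 44  43  41  44  41  34  42  16 164 249 253 247 244 241 238 239 241 243
 247 245 220 163 127  89  31  31  39  37  38  28  32  35]
248 [ 44  40  47  41  42  40  47  83 116 161 211 226 234 239 239 226 203 191
 170 139 128 130 132 101  44  30  40  37  40  28  28  31]
265 [286.1 243.9] [2
[... 3463 characters left out ...]
31  29  30  30  33  34  31  34  33  28  29  29  59
 100 113 107 105 109 108  88  59  69  64  65  64]
306 [ 98  94  95  93 110 126 141 171 177 189 204 186 136  85  34  27  28  23
  31  33  32  33  34  30  32  27  30  35  28  27  24  26  32  56  75  97
 101 104 110 109 104 105  84  64  64  65  66  65]
308 [ 97  98  97 100 101 100  99  99  99  98  98 101 106 126 119  86  64  47
  32  29  18  17  24  28  21  27  26  33  35  55  77  91  99  88  80 155
 199 194 186 164 122  91  79  64  67  65  65  68]
310 [ 97  97  98 103  99 100 102 104 104 106 104 107 105 104 105 107 108 110
 111 108 105  94  90  89 103 110 108 107 104 102  95  96  97  81 108 167
 190 185 188 179 126  84  77  65  64  68  65  65]
```

```bash
python3 - <<'E'
from arc import *
g=cv2.cvtColor(fs["image"],cv2.COLOR_BGR2GRAY).astype(int)
for c in(284,286,288,290): print(c,g[236:258,c],g[276:312,c])
th=np.linspace(0,2*np.pi,720)
for c in((497.4,270.9),(498,268.6)):
  for z,r in((154,24),(176,24),(192,19),(192,13),(267,13),(267,12)):
    q=np.array([proj(fs,(c[0]+r*np.cos(a),c[1]+r*np.sin(a),z)) for a in th]); print(c,z,r,q.min(0).round(1),q.max(0).round(1))
E
python3 -m pendant '20 0 0 0 0 0 0'
```

```text
284 [117  95  74  38 192 254 241 237 236 239 243 251 242 163 146 150 154 155
 126  86 138 140] [109 107 153 109 105 155 149 147 146 145 201 236 225 223 224 225 225 228
 229 227 229 220 173 142 107  16  34  28  27  30  24  32  27  57  98 121]
286 [104  87  57 101 212 247 240 240 238 238 237 246 241 181 146 152 153 157
 135  92 125 152] [126 104 165 119 103 157 152 152 149 146 178 224 227 227 228 232 229 226
 227 229 232 232 190 144 120  22  30  29  36  32  30  31  31  43  84 118]
288 [ 98  77  46 166 246 241 236 239 239 241 242 242 218 140 140 142 141 147
 119  79 128 130] [107 103 149 105  98 147 142 145 139 130 183 232 230 228 226 224 225 226
 225 228 231 221 168 139 106  20  29  33  32  31  32  35  28  48  93 105]
290 [ 91  65  73 198 250 241 238 236 236 239 247 243 191 137 144 144 145 134
  92 107 150 110] [ 86 115 123  89 121 141 139 134 132 151 211 229 221 221 223 224 224 225
 224 225 230 215 164 127  81  24  28  31  32  28  33  32  19  68 102 103]
(497.4, 270.9) 154 24 [270.9 285.9] [303.2 311.3]
(497.4, 270.9) 176 24 [270.4 276.1] [303.4 301.4]
(497.4, 270.9) 192 19 [273.5 271.2] [300.  291.2]
(497.4, 270.9) 192 13 [277.7 274.2] [295.9 287.9]
(497.4, 270.9) 267 13 [276.4 236.2] [295.9 249.7]
(497.4, 270.9) 267 12 [277.1 236.7] [295.1 249.1]
(498, 268.6) 154 24 [270.9 284.8] [303.1 309.9]
(498, 268.6) 176 24 [270.4 274.9] [303.3 300.1]
(498, 268.6) 192 19 [273.5 270. ] [299.9 289.9]
(498, 268.6) 192 13 [277.7 273. ] [295.7 286.6]
(498, 268.6) 267 13 [276.3 235. ] [295.8 248.4]
(498, 268.6) 267 12 [277.  235.5] [295.  247.9]
t: 7.9
position: [497.5, 270.9, 404.0]
tool_rot: [0.516, 0.857, 0.0, 0.0]
contact_force: [-0.5, -0.2, -2.0]
width: 25.0
gripper_force: 50.0
```

```bash
python3 -m pendant '20 11.5 5 0 0 0 0;20 10 4 0 0 0 0;20 0 0 16 0 0 0;20 0 0 16 0 0 0;20 0 0 10 0 0 0'
python3 -m pendant '20 0 0 0 0 0 0;20 0 0 0 0 0 0;20 0 0 0 0 0 0'
python3 - <<'E'
from arc import *
s=observe(); print(s["position"].round(1))
g=cv2.cvtColor(fs["image"],cv2.COLOR_BGR2GRAY).astype(int)
for c in(276,281,284,286,288,291,296): print(c,g[296:356,c])
for r in (326,330,334): print(r,g[r,262:312])
th=np.linspace(0,2*np.pi,720)
for c in((495.3,294.1),(495.6,292.6)):
  for z,r in((113,24),(135,24),(151,13),(226,12),(99,25),(96,25)):
    q=np.array([proj(fs,(c[0]+r*np.cos(a),c[1]+r*np.sin(a),z)) for a in th]); print(c,z,r,q.min(0).round(1),q.max(0).round(1))
cv2.imwrite("pics/g4.png",up(fs,245,200,90,150,4))
E
```

```text
t: 8.4
position: [495.1, 293.6, 359.2]
tool_rot: [0.516, 0.857, -0.001, -0.001]
contact_force: [0.2, -0.5, -3.0]
width: 25.0
gripper_force: 50.0
t: 8.7
position: [495.6, 294.2, 362.5]
tool_rot: [0.516, 0.857, 0.0, 0.0]
contact_force: [-0.5, 0.8, -3.0]
width: 24.9
gripper_force: 50.0
[495.6 294.2 362.6]
276 [ 26  31  31  33  33  34  36  32  31  26  47  88 129 145 152 156 173 198
 223 230 219 221 221 220 220 221 226 227 227 225 228 220 168 129  94  18
  22  31  32  26  27  25  61  93 102 100 100  92  80 137 184 190 187 189
 193 193 198 193 143  95]
281 [124 137 101 137 128 105 154 127 106 141 105 108 145 105 128 130 105 146
 152 147 140 154 206 230 224 226 227 227 226 226 228 232 236 217 156 126
  49  17  27  24  26  24  23  21  65  98 101 101  99  99  75  53 134 187
 191 191 190 194 206 180]
284 [106 164 122 113 160 115 115 144  98 131 136  99 148 128 105 160 111 111
 162 154 153 144 183 231 230 229 231 232 234 232 230 232 234 236 208 149
 124  14  24  32  28  31  28  27  28  76 101  99  98 103  90  60  73 156
 199 193 188 194 202 185]
286 [116 143 106 118 139  95 127 129  94 134 126 
[... 1466 characters left out ...]
25  24  23  25  25  23  23  30  27  30  26  17
  38  73  93 101 161 197 190 191 184 170 166 126  57  69]
(495.3, 294.1) 113 24 [269.7 315.1] [301.7 341.8]
(495.3, 294.1) 135 24 [269.2 306. ] [301.8 332.7]
(495.3, 294.1) 151 13 [276.4 305. ] [294.3 319.4]
(495.3, 294.1) 226 12 [275.7 270.3] [293.5 283.6]
(495.3, 294.1) 99 25 [269.4 320.2] [302.2 348. ]
(495.3, 294.1) 96 25 [269.5 321.4] [302.2 349.2]
(495.6, 292.6) 113 24 [269.8 314.3] [301.6 340.9]
(495.6, 292.6) 135 24 [269.2 305.2] [301.8 331.8]
(495.6, 292.6) 151 13 [276.4 304.2] [294.3 318.6]
(495.6, 292.6) 226 12 [275.7 269.5] [293.5 282.7]
(495.6, 292.6) 99 25 [269.4 319.4] [302.2 347.1]
(495.6, 292.6) 96 25 [269.5 320.6] [302.2 348.3]
```

View pics/g4.png

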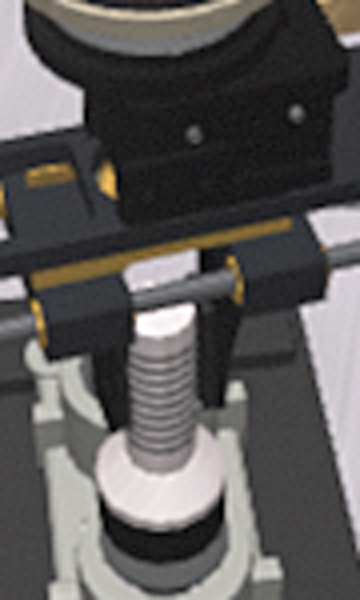

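The ring edges match a centred ring to within about 1 mm: bottom arc at (286,340) and mid column 285.6, against 285.7 predicted. Next comes a guarded slow descent, where a check between the typed rows stops on high force or on a drop.

```bash
cat > g.py <<'E'
import sys,json,os
from plant import *
s=observe(); f=float(s["contact_force"][2])+2.5
L=json.load(open("log.json")) if os.path.exists("log.json") else []
L.append([round(float(s["t"]),2),round(float(s["position"][2]),2),round(f,2)]); json.dump(L,open("log.json","w"))
print(L[-1], s["contact_force"][:2].round(1), round(float(s["gripper_force"]),0))
m=max(l[2] for l in L); sys.exit(1 if f>20 or (m>6 and f<m-4) else 0)
E
set -o pipefail
python3 -m pendant '20 0 0 2.2 0 0 0;20 0 0 2.2 0 0 0;20 0 0 2.2 0 0 0;20 0 0 2.2 0 0 0;20 0 0 2.2 0 0 0' >/dev/null && python3 g.py &&
python3 -m pendant '20 0 0 .8 0 0 0' >/dev/null && python3 g.py &&
python3 -m pendant '20 0 0 .8 0 0 0' >/dev/null && python3 g.py &&
python3 -m pendant '20 0 0 .8 0 0 0' >/dev/null && python3 g.py &&
python3 -m pendant '20 0 0 .8 0 0 0' >/dev/null && python3 g.py &&
python3 -m pendant '20 0 0 .8 0 0 0' >/dev/null && python3 g.py &&
python3 -m pendant '20 0 0 .8 0 0 0' >/dev/null && python3 g.py &&
python3 -m pendant '20 0 0 .8 0 0 0' >/dev/null && python3 g.py &&
python3 -m pendant '20 0 0 .8 0 0 0' >/dev/null && python3 g.py
```

```text
[9.3, 350.72, -0.16] [-1.1 -0.4] 50.0
[9.4, 349.84, -0.67] [-0.5 -0.1] 50.0
[9.5, 349.27, -0.16] [-0.1 -0. ] 50.0
[9.6, 348.57, -0.39] [-0.3  0.2] 50.0
[9.7, 347.88, 3.06] [ 0.1 -0.4] 50.0
[9.8, 347.49, 6.51] [-1.  -0.7] 50.0
[9.9, 346.83, 7.4] [-1.8 -1.4] 50.0
[10.0, 345.97, 7.08] [-1.5 -0.9] 50.0
[10.1, 345.21, 8.66] [-0.9 -1.8] 50.0
```

Contact came at TCP z = 348, so the ring is on the flange at 99 mm as expected. Continuing.

```bash

python3 -m pendant '20 0 0 .7 0 0 0' >/dev/null && python3 g.py &&
python3 -m pendant '20 0 0 .7 0 0 0' >/dev/null && python3 g.py &&
python3 -m pendant '20 0 0 .7 0 0 0' >/dev/null && python3 g.py &&
python3 -m pendant '20 0 0 .7 0 0 0' >/dev/null && python3 g.py &&
python3 -m pendant '20 0 0 .7 0 0 0' >/dev/null && python3 g.py &&
python3 -m pendant '20 0 0 .7 0 0 0' >/dev/null && python3 g.py &&
python3 -m pendant '20 0 0 .7 0 0 0' >/dev/null && python3 g.py &&
python3 -m pendant '20 0 0 .7 0 0 0' >/dev/null && python3 g.py &&
python3 -m pendant '20 0 0 .7 0 0 0' >/dev/null && python3 g.py &&
python3 -m pendant '20 0 0 .7 0 0 0' >/dev/null && python3 g.py &&
python3 -m pendant '20 0 0 .7 0 0 0' >/dev/null && python3 g.py &&
python3 -m pendant '20 0 0 .7 0 0 0' >/dev/null && python3 g.py &&
python3 -m pendant '20 0 0 .7 0 0 0' >/dev/null && python3 g.py &&
python3 -m pendant '20 0 0 .7 0 0 0' >/dev/null && python3 g.py &&
python3 -m pendant '20 0 0 .7 0 0 0' >/dev/null && python3 g.py &&
python3 -m pendant '20 0 0 .7 0 0 0' >/dev/null && python3 g.py
```

```text
[10.2, 344.61, 8.73] [-0.8 -0.1] 50.0
[10.3, 343.98, 9.3] [-1.1 -1. ] 50.0
[10.4, 343.34, 9.12] [-1. -0.] 50.0
[10.5, 342.75, 10.4] [-0.7 -0.5] 50.0
[10.6, 342.12, 10.2] [-0.2 -0.9] 50.0
[10.7, 341.5, 11.59] [-0.1 -1.1] 50.0
[10.8, 340.86, 13.18] [-0.5 -0.2] 50.0
[10.9, 340.26, 13.4] [-0.9 -1.2] 50.0
[11.0, 339.56, 9.31] [-1.4 -0.7] 50.0
```

```bash
python3 -m pendant '20 0 0 0 0 0 0' >/dev/null; python3 g.py
python3 -m pendant '20 0 0 .4 0 0 0' >/dev/null; python3 g.py
```

```text
[11.1, 338.5, 0.09] [1.  0.6] 50.0
[11.2, 337.42, -0.27] [ 0.2 -0.1] 50.0
```

Click: the force fell from 13.4 N to about 0. Now a gentle push to confirm the cover is against the stop.

```bash
cat > g2.py <<'E'
import sys
from plant import *
s=observe(); f=float(s["contact_force"][2])+2.5; print(round(float(s["t"]),2),s["position"][2].round(2),round(f,2)); sys.exit(1 if f>4 else 0)
E
python3 -m pendant '20 0 0 .4 0 0 0' >/dev/null && python3 g2.py &&
python3 -m pendant '20 0 0 .4 0 0 0' >/dev/null && python3 g2.py &&
python3 -m pendant '20 0 0 .4 0 0 0' >/dev/null && python3 g2.py &&
python3 -m pendant '20 0 0 .4 0 0 0' >/dev/null && python3 g2.py &&
python3 -m pendant '20 0 0 .4 0 0 0' >/dev/null && python3 g2.py &&
python3 -m pendant '20 0 0 .4 0 0 0' >/dev/null && python3 g2.py &&
python3 -m pendant '20 0 0 .4 0 0 0' >/dev/null && python3 g2.py &&
python3 -m pendant '20 0 0 .4 0 0 0' >/dev/null && python3 g2.py &&
python3 -m pendant '20 0 0 .4 0 0 0' >/dev/null && python3 g2.py &&
python3 -m pendant '20 0 0 .4 0 0 0' >/dev/null && python3 g2.py
```

```text
11.3 336.87 -0.73
11.4 336.61 -0.21
11.5 336.37 -0.86
11.6 336.23 2.03
11.7 336.17 5.53
```

The force comes back against the stop, so the cover is home. Lifting and carrying back.

```bash
python3 -m pendant '20 0 0 -1 0 0 0;20 0 0 -3 0 0 0;20 0 0 -8 0 0 0;20 0 0 -15 0 0 0;20 0 0 -20 0 0 0'
python3 -m pendant '20 0 0 -15 0 0 0;20 0 0 -6.1 0 0 0;20 -26.5 -11.4 0 0 0 0;20 -34 -16.1 0 0 0 0;20 -34 -16.1 0 0 0 0' >/dev/null
python3 -m pendant '20 -34 -16.1 0 0 0 0;20 -34 -16.1 0 0 0 0;20 -34 -16.1 0 0 0 0;20 -34 -16.1 0 0 0 0;20 -34 -16.1 0 0 0 0' >/dev/null
python3 -m pendant '20 -34 -16.1 0 0 0 0;20 -34 -16.1 0 0 0 0;20 -34 -16.1 0 0 0 0;20 -34 -16.1 0 0 0 0;20 -20 -9.4 0 0 0 0' >/dev/null
python3 -m pendant '20 0 0 0 0 0 0;20 0 0 0 0 0 0'
python3 d.py 517.2 -170.05 264
python3 - <<'E'
from m import *
for n,sb in(("far",(258,272,46,44,(279,296))),("near",(264,316,46,44,(286,340)))):
    a,sa,t=blob(fs,*sb,True); print(n,a,sa)
cv2.imwrite("pics/g5.png",np.hstack([up(fs,260,60,100,150,4),up(fs,230,260,100,150,4)]))
E
```

```text
t: 12.2
position: [495.3, 294.1, 383.9]
tool_rot: [0.516, 0.857, -0.0, -0.0]
contact_force: [0.1, -0.3, -2.1]
width: 25.4
gripper_force: 50.0
t: 13.9
position: [517.2, -170.0, 403.8]
tool_rot: [0.516, 0.857, 0.0, -0.0]
contact_force: [0.8, 0.4, -2.2]
width: 25.4
gripper_force: 50.0
t 13.9 pos [ 517.2 -170.   403.8] q7 0.66 y axis [0.884 0.467 0.   ] z axis [-3.e-04  7.e-04 -1.e+00] tool delta [-2.000e-01 -1.000e-01  1.398e+02]
far [279.21556282 293.38257408] [23.68452644 29.5284214 ]
near [285.15430832 338.33370209] [28.24715424 32.45298004]
```

View pics/g5.png

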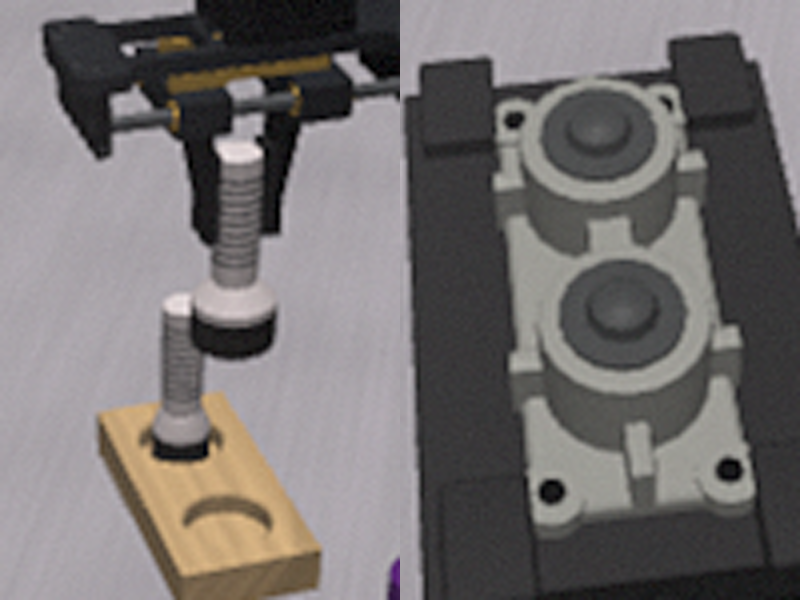

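Both covers are now seated concentrically and flat, side (254,291) for the far one and (285,338) for the near one. The tool is still straight in the grip, and the driver's pocket at (317,189) is free. Lowering.

```bash
python3 -m pendant '20 0 0 25 0 0 0;20 0 0 35 0 0 0;20 0 0 30 0 0 0;20 0 0 20 0 0 0;20 0 0 7 0 0 0'>/dev/null; python3 g2.py &&
python3 -m pendant '20 0 0 2 0 0 0;20 0 0 2 0 0 0;20 0 0 2 0 0 0' >/dev/null && python3 g2.py &&
python3 -m pendant '20 0 0 2 0 0 0;20 0 0 2 0 0 0' >/dev/null && python3 g2.py &&
python3 -m pendant '20 0 0 2 0 0 0;20 0 0 2 0 0 0' >/dev/null && python3 g2.py &&
python3 -m pendant '20 0 0 2 0 0 0;20 0 0 2 0 0 0' >/dev/null && python3 g2.py &&
python3 -m pendant '20 0 0 2 0 0 0;20 0 0 1 0 0 0' >/dev/null && python3 g2.py &&
python3 -m pendant '20 0 0 1 0 0 0;20 0 0 1 0 0 0' >/dev/null && python3 g2.py &&
python3 -m pendant '20 0 0 .5 0 0 0;20 0 0 0 0 0 0' >/dev/null && python3 g2.py
```

```text
14.5 284.99 -0.24
14.8 282.13 -0.42
15.0 277.38 0.56
15.2 272.88 0.04
15.4 268.75 -0.86
15.6 265.68 -0.06
15.8 263.9 0.07
16.0 263.83 5.27
```

Bottomed at the original height. Releasing and retreating.

```bash
python3 -m pendant '20 0 0 -.4 0 0 0;70 0 0 0 0 0 0;70 0 0 0 0 0 0;70 0 0 0 0 0 0;70 0 0 0 0 0 0'
python3 -m pendant '70 0 0 0 0 0 0;70 0 0 -15 0 0 0;70 0 0 -30 0 0 0;70 0 0 -40 0 0 0;70 0 0 -40 0 0 0'
python3 -m pendant '70 0 0 -15 0 0 0;70 -30 0 0 0 0 0;70 -40 0 0 0 0 0;70 -40 0 0 0 0 0;70 -40 0 0 0 0 0' 
python3 -m pendant '70 -20 0 0 0 0 0;70 0 0 0 0 0 0;70 0 0 0 0 0 0' >/dev/null
python3 - <<'E'
from plant import *
import cv2,numpy as np
a=grab_frame("side")["image"]
cv2.imwrite("pics/end.png",cv2.resize(a[100:400,150:450],(600,600),interpolation=cv2.INTER_CUBIC))
E
```

```text
t: 16.5
position: [517.4, -170.0, 264.0]
tool_rot: [0.516, 0.857, 0.0, 0.0]
contact_force: [0.6, 0.4, 0.3]
width: 49.7
gripper_force: 0.0
t: 17.0
position: [517.0, -169.7, 391.3]
tool_rot: [0.516, 0.857, 0.0, 0.0]
contact_force: [1.0, -0.4, 0.2]
width: 69.4
gripper_force: 0.0
t: 17.5
position: [587.9, -303.9, 404.5]
tool_rot: [0.516, 0.857, -0.0, 0.0]
contact_force: [0.4, 0.2, 1.2]
width: 69.6
gripper_force: 0.0
```

View pics/end.png

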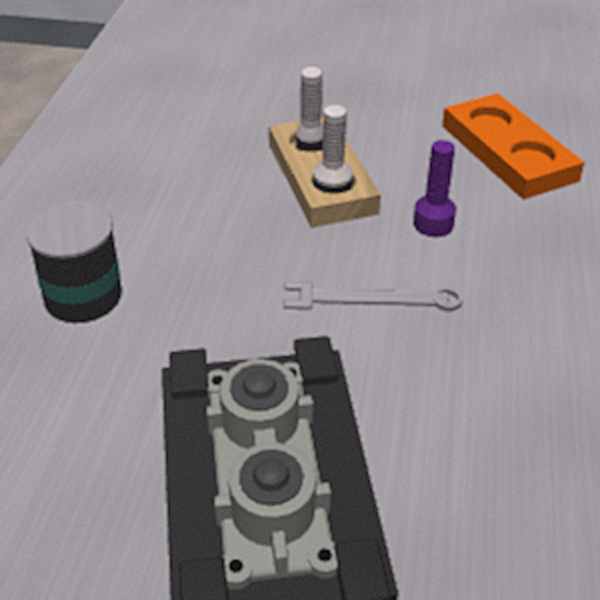

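In this crop the driver stands upright in its pocket at (333,150), both covers are flat at (259,385) and (270,475), and nothing else has moved. Handing in.

```bash
python3 -c "from plant import *; print(finish_job())"
```

```text
the job is handed in; nothing more can be done
None
```

The proud cover clicked home at about 13 N and the larger tool is back upright in its own pocket; the last picture shows nothing else moved, and the job is handed in at about 18 s of the 61 s allowed.

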